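# Line up turned furniture feet by height on the finishing rail

### The job

Stand the four turned wooden feet upright on the rail's blue felt marks, one centred on each mark, in order of height: the shortest on the mark next to the red peg, rising to the tallest at the grey peg's end. Do not let any foot topple on the way, and leave the amber lacquer jar standing where it is.

Things in the scene. Friction and masses are not known exactly. Their poses are not given: they have to be found in the camera images.
- foot45_c (a point): turned round wooden furniture foot, dark brown (walnut stain), 45 mm tall, 44 mm diameter with straight sides (a slight bevel at the base, a narrow groove near the top, a small brass-rimmed hole in the flat top), about 45 g, loose, standing upright on the bench; this point is its centre, 22.5 mm above its underside, z up along its axis
- foot60_c (a point): turned round wooden furniture foot, white (primed), 60 mm tall, 44 mm diameter with straight sides (a slight bevel at the base, a narrow groove near the top, a small brass-rimmed hole in the flat top), about 59 g, loose, standing upright on the bench; this point is its centre, 30 mm above its underside, z up along its axis
- foot75_c (a point): turned round wooden furniture foot, green (painted), 75 mm tall, 44 mm diameter with straight sides (a slight bevel at the base, a narrow groove near the top, a small brass-rimmed hole in the flat top), about 74 g, loose, standing upright on the bench; this point is its centre, 37.5 mm above its underside, z up along its axis
- foot90_c (a point): turned round wooden furniture foot, orange-brown (honey lacquer), 90 mm tall, 44 mm diameter with straight sides (a slight bevel at the base, a narrow groove near the top, a small brass-rimmed hole in the flat top), about 89 g, loose, standing upright on the bench; this point is its centre, 45 mm above its underside, z up along its axis
- mark_a: blue round felt mark, 64 mm diameter, 3 mm thick, fixed on the rail, number 1 of 4 counted from the right as the robot sees it (from -y to +y). Origin at the centre of its underside, so its top is 3 mm above the origin; its y axis points along the row, its x axis across the rail, z up. The rail is a fixed flat wooden board, 90 mm wide, 460 mm long, 20 mm high; the marks lie along its centre line (within 4 mm), about 90 mm apart
- mark_b: blue round felt mark, 64 mm diameter, 3 mm thick, fixed on the rail, number 2 of 4 counted from the right as the robot sees it (from -y to +y). Origin at the centre of its underside, so its top is 3 mm above the origin; its y axis points along the row, its x axis across the rail, z up. The rail is a fixed flat wooden board, 90 mm wide, 460 mm long, 20 mm high; the marks lie along its centre line (within 4 mm), about 90 mm apart
- mark_c: blue round felt mark, 64 mm diameter, 3 mm thick, fixed on the rail, number 3 of 4 counted from the right as the robot sees it (from -y to +y). Origin at the centre of its underside, so its top is 3 mm above the origin; its y axis points along the row, its x axis across the rail, z up. The rail is a fixed flat wooden board, 90 mm wide, 460 mm long, 20 mm high; the marks lie along its centre line (within 4 mm), about 90 mm apart
- mark_d: blue round felt mark, 64 mm diameter, 3 mm thick, fixed on the rail, number 4 of 4 counted from the right as the robot sees it (from -y to +y). Origin at the centre of its underside, so its top is 3 mm above the origin; its y axis points along the row, its x axis across the rail, z up. The rail is a fixed flat wooden board, 90 mm wide, 460 mm long, 20 mm high; the marks lie along its centre line (within 4 mm), about 90 mm apart
- peg_red: upright red peg, 20 mm diameter, 30 mm tall, fixed on the rail about 70 mm beyond one of the two outermost marks (either end); a like grey peg stands at the other end. Origin at the centre of its underside
- jar_c (a point): loose amber glass lacquer jar with a steel lid, 58 mm diameter, 85 mm tall, 300 g, standing among the feet: to be left alone. This point is its centre, 42.5 mm above its underside
There are look-alikes about, which are no part of the job. Leave any pink look-alike of the part that bears foot45_c alone.

How it is judged:
By the outcome, as a careful person would: the job done as asked, in the order asked, and still so for the second after the job is handed in, with the robot touching nothing.
It also fails if it takes over 112 s, if anything falls off the work surface, if the arm or the gripper's body presses on something with over 40 N, if the wrist force passes 120 N, or if a joint passes its speed limit or range.

### The arm

A 7-joint arm with a two-finger parallel gripper is mounted at the origin on the work surface. World frame = base frame: x ahead of the robot, y to its left, z up, the work surface at z = 0. Lengths are in m, angles in rad, forces in N, time in s.
With the tool pointing down it reaches from about 0.425 to 0.875 m from the base axis. Payload 4.7 kg.
Tool frame: the origin (TCP) lies midway between the tips of the shut fingers; the grasp point (between the pads) lies 19 mm behind it; z points along the fingers, y is the line along which they close (so a half turn about z gives the same grasp; the last joint's range is limited). The gripper opens to 87 mm and grips with 3 to 60 N. Pads are 19 mm wide; open, the fingers measure 117 mm over their backs; the gripper's body (75 mm by 190 mm) begins 51 mm behind the grasp point.
Start: joints at [0.014, 0.321, -0.07, 1.45, 0.023, 1.371, -0.057], TCP at [0.65, -0, 0.223] pointing down, gripper open.
Joint ranges: [-2.86, 2.86], [-0.3, 2.09], [-1.38, 1.24], [0.06, 2.45], [-1.56, 4.7], [0.09, 2.05], [-2.69, 2.69]. Speed limits (rad/s): [2.57, 2.57, 3.14, 3.14, 3.14, 3.14, 3.14].

### API

Orientations are given as a rotation vector (axis times angle).
In Python, from bench import ctrl, get_image, calibration gives the robot as it stands.
- The arm moves only by the tool apply_moves, never from a script. Its arguments are lists of equal length, an entry for each row: "dp": the shift along the tool's x, y, z in m, a list of three; "twist": the turn, a rotation vector about the tool's x, y, z in rad, a list of three; "fingers": the closure, from 0 (fully open) to 1 (shut). In form: {"dp": [[dx, dy, dz], ...], "twist": [[ax, ay, az], ...], "fingers": [fingers, ...]}. A call has 1 to 10 rows; each row shifts and turns the commanded pose from where the row before left it, along the tool's axes as they then stand; what a row does not reach is not made up. A row lasts 1/10 s, in which the tool goes at most 50 mm and 8.59 degrees, less where a joint would pass 70% of its speed; a pose out of reach is approached as far as the arm can. A call is refused whole if a number of a shift passes 0.05 or a number of a turn 0.15, either way. A call with a gripper value outside its range is refused whole. The fingers move at their own pace and stop on an object; "newtons" is the grip in N (left out, the last holds). Time passes only in rows, so rows that do not move let the fingers close. It gives the time, the measured TCP pose, the force, the opening and the grip force at its end, in the units of the state.
- ctrl.get_state(): the state, without advancing time (a new reading comes with each control period).
- get_image(name): name is "scene" or "side" or "wrist"; returns the picture (384x512x3 uint8, red, green, blue); there is no depth.
- calibration(name): a dict with "fx", "fy", "cx", "cy" (pixels), "eye" and "attitude" of the camera in the world; the wrist camera has in their place "hand_eye" (4x4, takes a point from camera to tool coordinates, whose origin is the TCP and whose axes are the flange's). Camera axes: x right, y up, looking along -z (the intrinsics and any distortion apply to the point x, -y, -z); pixel columns grow to the right and rows downward; lengths in m; the calibration is good to about 2 mm. A picture is of the moment at which its call begins: read the wrist's pose just before it. calibration takes no time and is no camera call.
- ctrl.close_job(): hands the job in; it is judged then, once.
The state is a dict: "time": time; "joint_positions": joint angles; "qd": joint speeds; "joint_torque": joint torques, N m; "position": TCP position; "tool_rot": TCP orientation; "ft_force": force on the tool from outside, world axes, zero at the start; "torque": the same for the moment, N m; "grip_width": opening from 0.0 (shut) to 1.0 (fully open); "grip_force": force on a finger pad.
Only numpy, scipy, OpenCV 4.12 (cv2) and the standard library are available. Lean on these libraries where they do the work, as an engineer would, in place of code of your own. Each camera call takes 0.05 s, during which the arm holds its last target. There are 200 camera calls.

## Working session

There is one attempt and no reset: what is moved stays moved. The work goes in short steps, Python scripts to look and compute and a tool call to move; the robot and the scene stay as the last step left them, time stands still between calls to the robot, and variables do not carry over. Pictures are saved under pics/ and viewed, at most 14 in all, crops included, and the job is handed in when it is done.

Besides the shell and the picture viewer there is one more tool, called after "Call:" as a command line: name --argument value ..., lists and objects as JSON in quotes. apply_moves: Moves the arm, as the interface text tells. Its arguments: {"type":"object","properties":{"dp":{"type":"array"},"twist":{"type":"array"},"fingers":{"type":"array"},"newtons":{"type":"number"}},"required":["dp","twist","fingers"]}

```bash
mkdir -p pics; ls
python3 - <<'E'
from bench import ctrl,get_image,calibration
import cv2
for n in("scene","side"):
    cv2.imwrite(f"pics/{n}0.png",get_image(n)[:,:,::-1]); print(n,calibration(n))
print(calibration("wrist")); print(ctrl.get_state())
E
```

```text
pics
scene {'fx': 456.79139435651365, 'fy': 456.79139435651365, 'cx': 258.0284090851136, 'cy': 192.89535167269, 'eye': array([1.01904354, 0.6669758 , 0.66721078]), 'attitude': array([0.3699579 , 1.14363194, 2.26536872])}
side {'fx': 419.8193420025426, 'fy': 419.8193420025426, 'cx': 263.58653934712777, 'cy': 183.97085230467724, 'eye': array([ 0.12760991, -0.51626645,  0.61701485]), 'attitude': array([ 0.84382549, -0.28500704, -0.63637299])}
{'fx': 272.30199127654674, 'fy': 272.30199127654674, 'cx': 254.0781969149552, 'cy': 194.7006186561074, 'hand_eye': array([[-6.95422251e-04,  9.53079776e-01,  3.02718446e-01,
         8.39074199e-02],
       [ 9.99999746e-01,  7.10242719e-04,  6.11264457e-05,
         1.48903811e-03],
       [-1.56745193e-04,  3.02718412e-01, -9.53080027e-01,
        -1.62809152e-01],
       [ 0.00000000e+00,  0.00000000e+00,  0.00000000e+00,
         1.00000000e+00]])}
{'time': 0.1, 'joint_positions': array([ 0.01410689,  0.32177517, -0.07008514,  1.45154805,  0.02259145,
        1.3707712 , -0.05690567]), 'qd': array([ 8.76820933e-04, -2.94787666e-03, -9.36555058e-04, -1.35793413e-03,
       -3.57932716e-05, -1.23689068e-04, -2.07287733e-05]), 'joint_torque': array([ 1.37795760e-04, -4.92569017e+01, -4.06077392e-01, -3.13399816e+01,
       -6.42974046e-02,  3.95253638e-02,  6.49213871e-05]), 'position': array([ 6.49515630e-01, -4.90345350e-05,  2.21556275e-01]), 'tool_rot': array([-2.22061043e+00, -2.22064126e+00,  1.99362529e-03]), 'ft_force': array([0.46970077, 0.80963162, 0.86678166]), 'torque': array([-2.22050733e-05, -1.06698488e-02,  8.60674301e-03]), 'grip_force': 0.0, 'grip_width': 1.0018051738570708}
```

View pics/scene0.png

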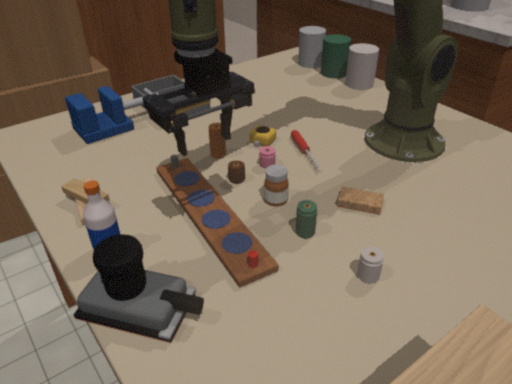

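View pics/side0.png

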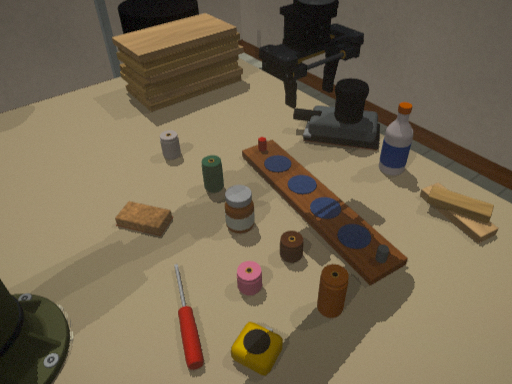

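The scene view shows these candidates:
- **45 mm foot:** dark brown at (236,172). The pink one at (267,157) is the look-alike and stays put.
- **60 mm foot:** white at (371,265).
- **75 mm foot:** green at (306,219).
- **90 mm foot:** honey at (217,140).
- **Jar:** amber at (276,185).
- **Red peg:** (253,258), at the near (+y) end. The grey peg is at (175,160).

The grey and green cups at the back, the bottle and the other items are clutter. Next I measure.

```bash
cat > h.py <<'E'
import numpy as np,cv2
from scipy.spatial.transform import Rotation as R
from bench import ctrl,get_image,calibration
def ray(name,px,state=None):
    c=calibration(name); d=np.array([(px[0]-c["cx"])/c["fx"],-(px[1]-c["cy"])/c["fy"],-1.])
    if name=="wrist":
        T=np.array(c["hand_eye"]); A=R.from_rotvec(state["tool_rot"])
        return np.array(state["position"])+A.apply(T[:3,3]),A.apply(T[:3,:3]@d)
    return np.array(c["eye"]),R.from_rotvec(c["attitude"]).apply(d)
def onz(name,px,z,state=None):
    o,d=ray(name,px,state); return (o+d*(z-o[2])/d[2])[:2]
def blobs(img,lo,hi,amin=60):
    hsv=cv2.cvtColor(img,cv2.COLOR_RGB2HSV); m=cv2.inRange(hsv,np.array(lo),np.array(hi))
    cs,_=cv2.findContours(m,cv2.RETR_EXTERNAL,cv2.CHAIN_APPROX_NONE)
    return [c for c in cs if cv2.contourArea(c)>amin]
E
python3 - <<'E'
from h import *
np.set_printoptions(precision=4,suppress=True)
P={"brown":((237,166),(291,239),.045),"white":((372,254),(170,135),.06),"green":((307,205),(212,159),.075),"honey":((217,127),(333,271),.09),"jar":((276,171),(238,195),.085),"pink":((267,151),(249,271),.045),"red":((253,253),(262,140),.05),"grey":((175,157),(382,248),.05)}
for k,(a,b,z) in P.items(): print(k,onz("scene",a,z),onz("side",b,z))
for n in("scene","side"):
    for c in blobs(get_image(n),(108,90,40),(130,255,160)):
        e=cv2.fitEllipse(c); print(n,np.round(e[0]),cv2.contourArea(c),onz(n,e[0],.023))
E
```

```text
brown [ 0.4948 -0.128 ] [ 0.4908 -0.1332]
white [0.4784 0.295 ] [0.4802 0.2951]
green [0.4889 0.1226] [0.4947 0.1306]
honey [ 0.4676 -0.2567] [ 0.4682 -0.2554]
jar [ 0.4699 -0.0053] [ 0.4624 -0.0105]
pink [ 0.3923 -0.1387] [ 0.3868 -0.1429]
red [0.6489 0.1482] [0.647  0.1481]
grey [ 0.6001 -0.2523] [ 0.5981 -0.2548]
scene [102. 234.] 308.5 [ 0.8531 -0.115 ]
scene [203. 200.] 83.5 [ 0.622  -0.0862]
scene [ 98. 115.] 2079.5 [ 0.6539 -0.6537]
side [354. 239.] 201.0 [ 0.5973 -0.1931]
side [326. 211.] 66.5 [ 0.6105 -0.1068]
side [320. 204.] 183.0 [ 0.6169 -0.0833]
side [302. 184.] 343.5 [ 0.6311 -0.0113]
side [278. 163.] 238.0 [0.6396 0.0799]
side [394. 154.] 481.5 [ 0.8772 -0.0701]
```

Run:
```python
from h import *
np.set_printoptions(precision=4,suppress=True)
s=ctrl.get_state(); im=get_image("wrist"); cv2.imwrite("pics/w0.png",im[:,:,::-1])
for c in blobs(im,(100,60,25),(135,255,220)):
    e=cv2.fitEllipse(c); print(np.round(e[0]),np.round(e[1]),cv2.contourArea(c),onz("wrist",e[0],.023,s))
```

```text
[225. 298.] [15. 41.] 421.0 [ 0.6044 -0.2031]
[232. 238.] [37. 41.] 1202.0 [ 0.6191 -0.097 ]
[397. 229.] [34. 53.] 1023.5 [ 0.858  -0.0838]
[241. 181.] [43. 44.] 1482.5 [ 0.6328 -0.0115]
[245. 111.] [48. 50.] 1885.0 [0.64   0.0801]
```

View pics/w0.png

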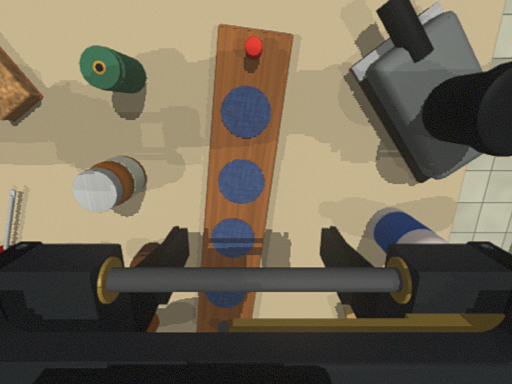

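The wrist view shows the rail with the red peg at (254,46). Marks d (245,111) and c (241,181) are clear, while b and a are partly hidden by the gripper. The green foot is at (99,68) and the jar at (97,190). Red is at +y, so the feet go 45→d, 60→c, 75→b, 90→a. I'll hover over the brown foot first.

Call:
apply_moves --dp '[[-0.026, -0.0314, 0], [-0.026, -0.0314, 0], [-0.026, -0.0314, 0], [-0.026, -0.0314, 0], [-0.026, -0.0314, 0], [0, 0, 0], [0, 0, 0]]' --twist '[[0, 0, 0], [0, 0, 0], [0, 0, 0], [0, 0, 0], [0, 0, 0], [0, 0, 0], [0, 0, 0]]' --fingers '[0, 0, 0, 0, 0, 0, 0]' --newtons 15

```text
time: 0.95
position: [0.4927, -0.1306, 0.223]
tool_rot: [2.223, 2.219, 0.002]
ft_force: [-0.2, 0.4, 0.9]
grip_width: 0.998
grip_force: 0.0
```

Run:
```python
from h import *
np.set_printoptions(precision=4,suppress=True)
s=ctrl.get_state(); im=get_image("wrist"); cv2.imwrite("pics/w1.png",im[:,:,::-1]); print(s["position"],s["tool_rot"])
for c in blobs(im,(100,60,25),(135,255,220)):
    e=cv2.fitEllipse(c); print(np.round(e[0]),np.round(e[1]),onz("wrist",e[0],.023,s))
```

```text
[ 0.4927 -0.1306  0.223 ] [2.2231 2.2187 0.0016]
[331. 211.] [37. 44.] [ 0.6046 -0.187 ]
[509. 144.] [ 6. 32.] [ 0.8311 -0.0932]
[348. 148.] [43. 49.] [ 0.6189 -0.0976]
[366.  78.] [48. 56.] [ 0.6325 -0.0118]
[380.   9.] [24. 54.] [0.6395 0.0612]
```

View pics/w1.png

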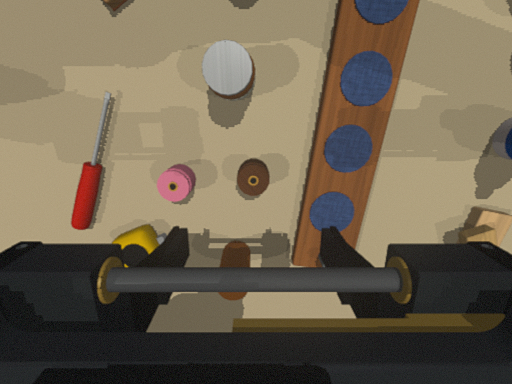

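The view shows the dark brown foot under the tool with its hole at (253,181). Pink is at (173,186), the jar lid at (228,68), honey at (236,250), and marks a, b and c at (331,211), (348,148) and (366,78).

Run:
```python
from h import *
s=ctrl.get_state(); print(s["position"],onz("wrist",(253,181),.045,s))
```

```text
[ 0.49343968 -0.12950418  0.22286716] [ 0.4937255 -0.1351514]
```

Call:
apply_moves --dp '[[-0.003, 0.0005, 0.04], [0, 0, 0.04], [0, 0, 0.04], [0, 0, 0.04], [0, 0, 0.03], [0, 0, 0.022], [0, 0, 0], [0, 0, 0], [0, 0, 0], [0, 0, 0]]' --twist '[[0, 0, 0], [0, 0, 0], [0, 0, 0], [0, 0, 0], [0, 0, 0], [0, 0, 0], [0, 0, 0], [0, 0, 0], [0, 0, 0], [0, 0, 0]]' --fingers '[0, 0, 0, 0, 0, 0, 0.3, 0.5, 0.7, 0.7]'

```text
time: 2.0
position: [0.495, -0.1331, 0.0121]
tool_rot: [2.219, 2.22, 0.003]
ft_force: [-0.3, -0.0, 0.0]
grip_width: 0.725
grip_force: 0.0
```

Run:
```python
from h import *
s=ctrl.get_state(); print(s["position"],s["grip_width"],s["grip_force"]); im=get_image("wrist"); cv2.imwrite("pics/w2.png",im[:,:,::-1])
```

```text
[ 0.49504456 -0.1331051   0.01214389] 0.7249000316886984 0.0
```

View pics/w2.png

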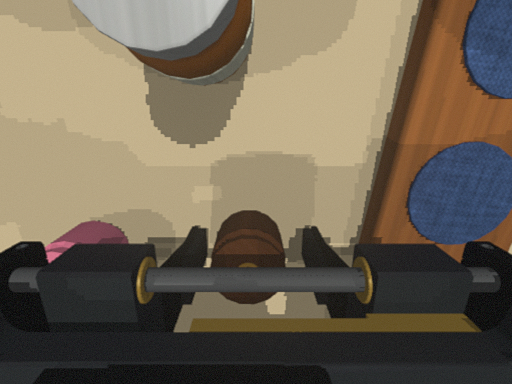

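The foot sits between the fingers, with its centre at column 249 against a finger midpoint of about 255. I'll finish the grasp and then lift.

Call:
apply_moves --dp '[[0, 0, 0], [0, 0, 0], [0, 0, 0], [0, 0, 0], [0, 0, 0], [0, 0, 0]]' --twist '[[0, 0, 0], [0, 0, 0], [0, 0, 0], [0, 0, 0], [0, 0, 0], [0, 0, 0]]' --fingers '[0.7, 0.7, 0.7, 0.7, 0.7, 0.7]' --newtons 15

```text
time: 2.65
position: [0.4938, -0.1331, 0.0111]
tool_rot: [2.221, 2.221, 0.0]
ft_force: [-1.6, 0.6, 5.5]
grip_width: 0.504
grip_force: 15.0
```

Call:
apply_moves --dp '[[0, 0, -0.02], [0, 0, -0.04], [0, 0, -0.04], [0, 0, -0.03], [0.0355, 0.0244, 0], [0.0355, 0.0244, 0], [0.0355, 0.0244, 0], [0.0355, 0.0244, 0], [0.0355, 0.0244, 0], [0.0355, 0.0244, 0]]' --twist '[[0, 0, 0], [0, 0, 0], [0, 0, 0], [0, 0, 0], [0, 0, 0], [0, 0, 0], [0, 0, 0], [0, 0, 0], [0, 0, 0], [0, 0, 0]]' --fingers '[0.7, 0.7, 0.7, 0.7, 0.7, 0.7, 0.7, 0.7, 0.7, 0.7]'

```text
time: 3.65
position: [0.6405, 0.0814, 0.1399]
tool_rot: [-2.221, -2.221, 0.001]
ft_force: [-0.1, -1.4, -1.2]
grip_width: 0.499
grip_force: 15.0
```

Call:
apply_moves --dp '[[0, 0, 0], [0, 0, 0]]' --twist '[[0, 0, 0], [0, 0, 0]]' --fingers '[0.7, 0.7]'

```text
time: 3.85
position: [0.6396, 0.0813, 0.1393]
tool_rot: [-2.218, -2.224, 0.002]
ft_force: [-0.1, -1.2, -0.2]
grip_width: 0.501
grip_force: 15.0
```

Run:
```python
from h import *
s=ctrl.get_state(); print(s["position"],s["grip_width"],s["grip_force"])
a=get_image("wrist");b=get_image("scene");c=get_image("side")
up=lambda i,x,y:cv2.resize(i[y:y+150,x:x+130],None,fx=3,fy=3,interpolation=cv2.INTER_NEAREST)
cv2.imwrite("pics/m3.png",np.hstack([up(b,180,130),up(c,220,60)])[:,:,::-1]);cv2.imwrite("pics/w3.png",a[:,:,::-1])
```

```text
[0.63956684 0.08127833 0.13932182] 0.5007282135300908 14.999732945580035
```

View pics/m3.png

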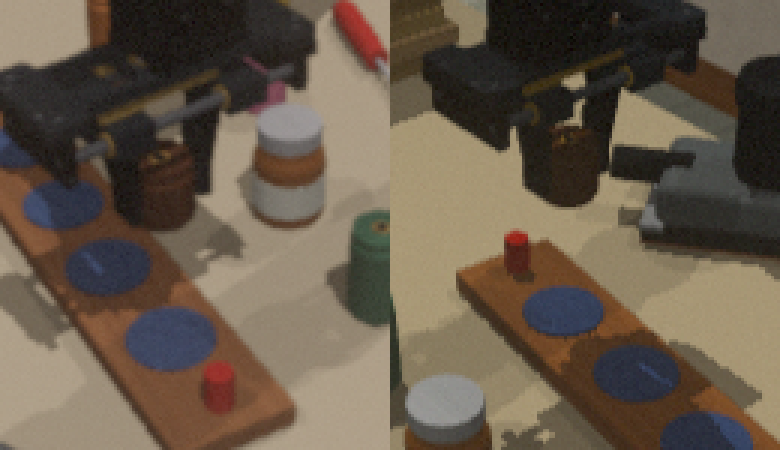

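The held foot's hole is at scene pixel (233,182) and side pixel (281.5,104.5). Mark d is clear below it.

Run:
```python
from h import *
for z in(.17,.173,.176): print(z,onz("scene",(233.3,182.3),z),onz("side",(281.5,104.5),z))
```

```text
0.17 [0.63765262 0.07352395] [0.65378919 0.0868729 ]
0.173 [0.6399538  0.07710464] [0.65025791 0.08282512]
0.176 [0.64225498 0.08068532] [0.64672662 0.07877734]
```

Call:
apply_moves --dp '[[0, 0, 0.035], [0, 0, 0.035], [0, 0, 0.02], [0, 0, 0.01], [0, 0, 0.004], [0, 0, 0.002], [0, 0, 0]]' --twist '[[0, 0, 0], [0, 0, 0], [0, 0, 0], [0, 0, 0], [0, 0, 0], [0, 0, 0], [0, 0, 0]]' --fingers '[0.7, 0.7, 0.7, 0.7, 0.7, 0.7, 0.7]'

```text
time: 4.7
position: [0.6408, 0.0798, 0.0358]
tool_rot: [2.221, 2.22, 0.002]
ft_force: [-0.4, 0.3, 0.0]
grip_width: 0.502
grip_force: 15.0
```

Call:
apply_moves --dp '[[0, 0, 0.001], [0, 0, 0.001], [0, 0, 0]]' --twist '[[0, 0, 0], [0, 0, 0], [0, 0, 0]]' --fingers '[0.7, 0.7, 0.7]'

```text
time: 5.0
position: [0.6408, 0.0801, 0.0342]
tool_rot: [2.22, 2.22, 0.003]
ft_force: [-1.1, -0.1, 5.1]
grip_width: 0.501
grip_force: 15.0
```

Call:
apply_moves --dp '[[0, 0, 0], [0, 0, 0], [0, 0, 0], [0, 0, 0], [0, 0, 0], [0, 0, -0.02], [0, 0, -0.04], [0, 0, -0.04], [0, 0, -0.04], [0, 0, -0.045]]' --twist '[[0, 0, 0], [0, 0, 0], [0, 0, 0], [0, 0, 0], [0, 0, 0], [0, 0, 0], [0, 0, 0], [0, 0, 0], [0, 0, 0], [0, 0, 0]]' --fingers '[0.45, 0.4, 0.3, 0.2, 0.1, 0.1, 0, 0, 0, 0]'

```text
time: 6.0
position: [0.6393, 0.0799, 0.2184]
tool_rot: [-2.221, -2.221, 0.002]
ft_force: [0.9, 1.1, -0.4]
grip_width: 0.996
grip_force: 0.0
```

Call:
apply_moves --dp '[[0.036, -0.0268, 0], [0.036, -0.0268, 0], [0.036, -0.0268, 0], [0.036, -0.0268, 0], [0.036, -0.0268, 0], [0.035, -0.0268, 0], [0, 0, 0], [0, 0, 0]]' --twist '[[0, 0, 0], [0, 0, 0], [0, 0, 0], [0, 0, 0], [0, 0, 0], [0, 0, 0], [0, 0, 0], [0, 0, 0]]' --fingers '[0, 0, 0, 0, 0, 0, 0, 0]'

```text
time: 6.8
position: [0.4784, 0.296, 0.2177]
tool_rot: [2.217, 2.225, 0.0]
ft_force: [0.8, -1.6, 0.4]
grip_width: 1.0
grip_force: 0.0
```

Run:
```python
from h import *
s=ctrl.get_state(); print(s["position"])
a=get_image("wrist");b=get_image("scene");c=get_image("side")
up=lambda i,x,y:cv2.resize(i[y:y+128,x:x+96],None,fx=3,fy=3,interpolation=cv2.INTER_NEAREST)
cv2.imwrite("pics/m4.png",np.hstack([a[:,130:382],up(b,180,180),])[:,:,::-1]);cv2.imwrite("pics/s4.png",c[:,:,::-1])
```

```text
[0.47837108 0.29598445 0.2176921 ]
```

View pics/m4.png

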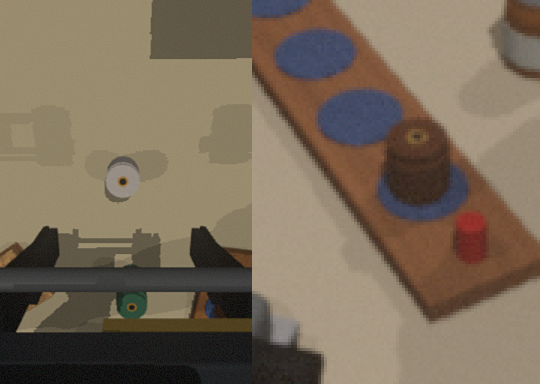

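The white foot's hole is at wrist pixel (253,182). The brown foot stands upright on mark d, with its hole at scene pixel (235,225.3).

Run:
```python
from h import *
s=ctrl.get_state(); print(s["position"],onz("wrist",(253,182),.06,s),onz("scene",(235,225.3),.068))
```

```text
[0.48026062 0.2933192  0.21741583] [0.48046964 0.29160173] [0.64134973 0.07750691]
```

Call:
apply_moves --dp '[[-0.0015, 0.001, 0.04], [0, 0, 0.04], [0, 0, 0.04], [0, 0, 0.04], [0, 0, 0.025], [0, 0, 0.015], [0, 0, 0], [0, 0, 0], [0, 0, 0], [0, 0, 0]]' --twist '[[0, 0, 0], [0, 0, 0], [0, 0, 0], [0, 0, 0], [0, 0, 0], [0, 0, 0], [0, 0, 0], [0, 0, 0], [0, 0, 0], [0, 0, 0]]' --fingers '[0, 0, 0, 0, 0, 0, 0.3, 0.5, 0.7, 0.7]'

```text
time: 7.95
position: [0.4813, 0.2941, 0.0192]
tool_rot: [2.221, 2.221, 0.005]
ft_force: [0.7, -0.2, -0.2]
grip_width: 0.723
grip_force: 0.0
```

Call:
apply_moves --dp '[[0, 0, 0], [0, 0, 0], [0, 0, 0], [0, 0, 0], [0, 0, 0], [0, 0, 0]]' --twist '[[0, 0, 0], [0, 0, 0], [0, 0, 0], [0, 0, 0], [0, 0, 0], [0, 0, 0]]' --fingers '[0.7, 0.7, 0.7, 0.7, 0.7, 0.7]'

```text
time: 8.55
position: [0.4802, 0.2936, 0.018]
tool_rot: [2.221, 2.221, 0.0]
ft_force: [-2.5, -0.5, 5.6]
grip_width: 0.497
grip_force: 15.0
```

Call:
apply_moves --dp '[[0, 0, -0.022], [0, 0, -0.04], [0, 0, -0.04], [0, 0, -0.03], [-0.0382, 0.019, 0], [-0.0382, 0.019, 0], [-0.0382, 0.019, 0], [-0.0382, 0.019, 0], [-0.0382, 0.019, 0], [-0.0382, 0.019, 0]]' --twist '[[0, 0, 0], [0, 0, 0], [0, 0, 0], [0, 0, 0], [0, 0, 0], [0, 0, 0], [0, 0, 0], [0, 0, 0], [0, 0, 0], [0, 0, 0]]' --fingers '[0.7, 0.7, 0.7, 0.7, 0.7, 0.7, 0.7, 0.7, 0.7, 0.7]'

```text
time: 9.55
position: [0.5946, 0.0624, 0.149]
tool_rot: [2.221, 2.221, -0.001]
ft_force: [1.0, 0.5, -0.7]
grip_width: 0.502
grip_force: 15.0
```

Call:
apply_moves --dp '[[-0.0382, 0.019, 0], [-0.0382, 0.0194, 0], [0, 0, 0], [0, 0, 0]]' --twist '[[0, 0, 0], [0, 0, 0], [0, 0, 0], [0, 0, 0]]' --fingers '[0.7, 0.7, 0.7, 0.7]'

```text
time: 9.95
position: [0.6324, -0.0137, 0.1485]
tool_rot: [-2.224, -2.217, 0.002]
ft_force: [-0.4, 1.1, -1.0]
grip_width: 0.503
grip_force: 15.0
```

Run:
```python
from h import *
s=ctrl.get_state(); print(s["position"],s["grip_width"],s["grip_force"])
b=get_image("scene");c=get_image("side")
up=lambda i,x,y:cv2.resize(i[y:y+150,x:x+130],None,fx=3,fy=3,interpolation=cv2.INTER_NEAREST)
cv2.imwrite("pics/m5.png",np.hstack([up(b,150,100),up(c,260,80)])[:,:,::-1])
```

```text
[ 0.63238663 -0.01374235  0.14849773] 0.5025669023684649 15.000258937943727
```

View pics/m5.png

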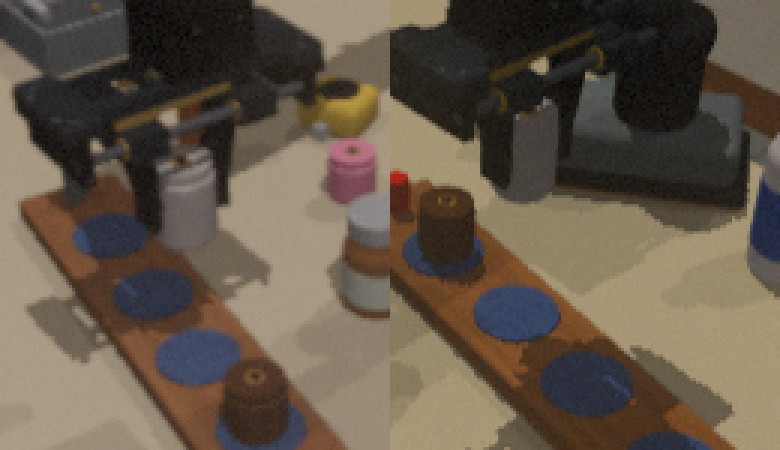

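The white foot is held upright with its top at scene pixel (210.7,153.3). Brown is well centred on d. I'll lower white onto mark c.

Call:
apply_moves --dp '[[0, 0, 0.035], [0, 0, 0.035], [0, 0, 0.02], [0, 0, 0.01], [0, 0, 0.004], [0, 0, 0.003], [0, 0, 0.001], [0, 0, 0.001], [0, 0, 0]]' --twist '[[0, 0, 0], [0, 0, 0], [0, 0, 0], [0, 0, 0], [0, 0, 0], [0, 0, 0], [0, 0, 0], [0, 0, 0], [0, 0, 0]]' --fingers '[0.7, 0.7, 0.7, 0.7, 0.7, 0.7, 0.7, 0.7, 0.7]'

```text
time: 10.95
position: [0.633, -0.0122, 0.0413]
tool_rot: [2.221, 2.221, 0.001]
ft_force: [-0.5, -0.4, -0.9]
grip_width: 0.503
grip_force: 15.0
```

Run:
```python
from h import *
print(onz("scene",(210.7,153.3),.191))
```

```text
[ 0.63296437 -0.01107628]
```

Call:
apply_moves --dp '[[0, 0, 0.001], [0, 0, 0], [0, 0, 0]]' --twist '[[0, 0, 0], [0, 0, 0], [0, 0, 0]]' --fingers '[0.7, 0.7, 0.7]'

```text
time: 11.25
position: [0.6331, -0.0122, 0.041]
tool_rot: [2.221, 2.221, 0.001]
ft_force: [-1.8, -0.3, 6.4]
grip_width: 0.5
grip_force: 15.0
```

Call:
apply_moves --dp '[[0, 0, 0], [0, 0, 0], [0, 0, 0], [0, 0, 0], [0, 0, 0], [0, 0, -0.02], [0, 0, -0.04], [0, 0, -0.04], [0, 0, -0.04], [0, 0, -0.04]]' --twist '[[0, 0, 0], [0, 0, 0], [0, 0, 0], [0, 0, 0], [0, 0, 0], [0, 0, 0], [0, 0, 0], [0, 0, 0], [0, 0, 0], [0, 0, 0]]' --fingers '[0.45, 0.4, 0.3, 0.2, 0.1, 0.1, 0, 0, 0, 0]'

```text
time: 12.25
position: [0.6323, -0.0121, 0.2212]
tool_rot: [2.221, 2.221, 0.0]
ft_force: [1.0, 0.4, -0.0]
grip_width: 0.992
grip_force: 0.0
```

Call:
apply_moves --dp '[[0.0345, -0.0355, 0], [0.0345, -0.0354, 0], [0.0345, -0.0353, 0], [0.0345, -0.0353, 0], [0, 0, 0], [0, 0, 0]]' --twist '[[0, 0, 0], [0, 0, 0], [0, 0, 0], [0, 0, 0], [0, 0, 0], [0, 0, 0]]' --fingers '[0, 0, 0, 0, 0, 0]'

```text
time: 12.85
position: [0.4906, 0.1267, 0.22]
tool_rot: [2.217, 2.224, 0.001]
ft_force: [1.2, -0.4, 0.7]
grip_width: 1.0
grip_force: 0.0
```

Run:
```python
from h import *
s=ctrl.get_state(); print(s["position"])
a=get_image("wrist");b=get_image("scene")
up=lambda i,x,y:cv2.resize(i[y:y+128,x:x+96],None,fx=3,fy=3,interpolation=cv2.INTER_NEAREST)
cv2.imwrite("pics/m6.png",np.hstack([a,up(b,170,160),])[:,:,::-1])
```

```text
[0.49060727 0.12668641 0.22003402]
```

View pics/m6.png

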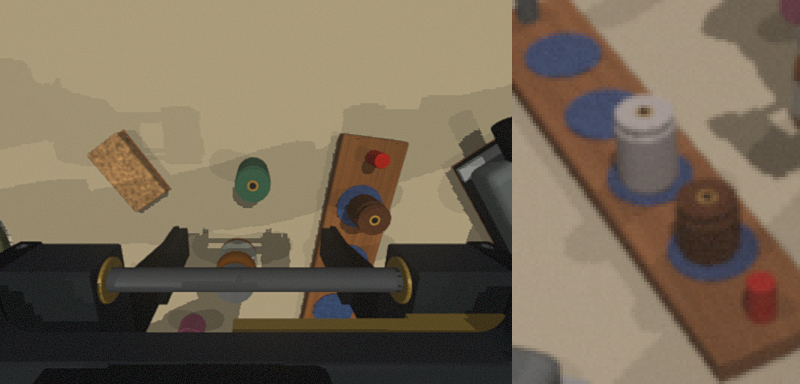

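The green foot's hole is at wrist pixel (252.5,186). The cork block at (128,170) is well clear of the fingers. White and brown stand upright on c and d.

Run:
```python
from h import *
s=ctrl.get_state(); print(s["position"],onz("wrist",(252.5,186),.075,s),onz("scene",(170+132/3,160+111/3),.083))
```

```text
[0.49179877 0.12470944 0.21966868] [0.49152641 0.12159315] [ 0.63395795 -0.01070764]
```

Call:
apply_moves --dp '[[-0.0025, 0, 0.04], [0, 0, 0.04], [0, 0, 0.04], [0, 0, 0.035], [0, 0, 0.025], [0, 0, 0.014], [0, 0, 0], [0, 0, 0], [0, 0, 0], [0, 0, 0]]' --twist '[[0, 0, 0], [0, 0, 0], [0, 0, 0], [0, 0, 0], [0, 0, 0], [0, 0, 0], [0, 0, 0], [0, 0, 0], [0, 0, 0], [0, 0, 0]]' --fingers '[0, 0, 0, 0, 0, 0, 0.3, 0.5, 0.7, 0.7]'

```text
time: 13.95
position: [0.4923, 0.1236, 0.0271]
tool_rot: [2.22, 2.22, 0.004]
ft_force: [-0.4, -0.4, 0.5]
grip_width: 0.721
grip_force: 0.0
```

Call:
apply_moves --dp '[[0, 0, 0], [0, 0, 0], [0, 0, 0], [0, 0, 0], [0, 0, 0], [0, 0, 0]]' --twist '[[0, 0, 0], [0, 0, 0], [0, 0, 0], [0, 0, 0], [0, 0, 0], [0, 0, 0]]' --fingers '[0.7, 0.7, 0.7, 0.7, 0.7, 0.7]'

```text
time: 14.55
position: [0.4912, 0.1235, 0.026]
tool_rot: [2.221, 2.221, 0.0]
ft_force: [-0.9, -0.8, 6.2]
grip_width: 0.501
grip_force: 15.0
```

Call:
apply_moves --dp '[[0, 0, -0.024], [0, 0, -0.04], [0, 0, -0.04], [0, 0, -0.03], [-0.0368, 0.0213, 0], [-0.0368, 0.0213, 0], [-0.0368, 0.0213, 0], [-0.0368, 0.0213, 0], [-0.0368, 0.0213, 0], [-0.037, 0.0215, 0]]' --twist '[[0, 0, 0], [0, 0, 0], [0, 0, 0], [0, 0, 0], [0, 0, 0], [0, 0, 0], [0, 0, 0], [0, 0, 0], [0, 0, 0], [0, 0, 0]]' --fingers '[0.7, 0.7, 0.7, 0.7, 0.7, 0.7, 0.7, 0.7, 0.7, 0.7]'

```text
time: 15.55
position: [0.6195, -0.0991, 0.1589]
tool_rot: [-2.221, -2.222, 0.001]
ft_force: [0.1, 0.6, 0.0]
grip_width: 0.502
grip_force: 15.0
```

Call:
apply_moves --dp '[[0, 0, 0], [0, 0, 0]]' --twist '[[0, 0, 0], [0, 0, 0]]' --fingers '[0.7, 0.7]'

```text
time: 15.75
position: [0.6187, -0.0988, 0.1584]
tool_rot: [-2.223, -2.218, 0.002]
ft_force: [0.1, 0.6, -0.2]
grip_width: 0.499
grip_force: 15.0
```

Run:
```python
from h import *
s=ctrl.get_state(); print(s["position"],s["grip_width"],s["grip_force"])
b=get_image("scene");c=get_image("side")
up=lambda i,x,y:cv2.resize(i[y:y+150,x:x+130],None,fx=3,fy=3,interpolation=cv2.INTER_NEAREST)
cv2.imwrite("pics/m7.png",np.hstack([up(b,140,80),up(c,270,100)])[:,:,::-1])
```

```text
[ 0.61870314 -0.09884432  0.15835315] 0.49870668411662816 15.000161218922585
```

View pics/m7.png

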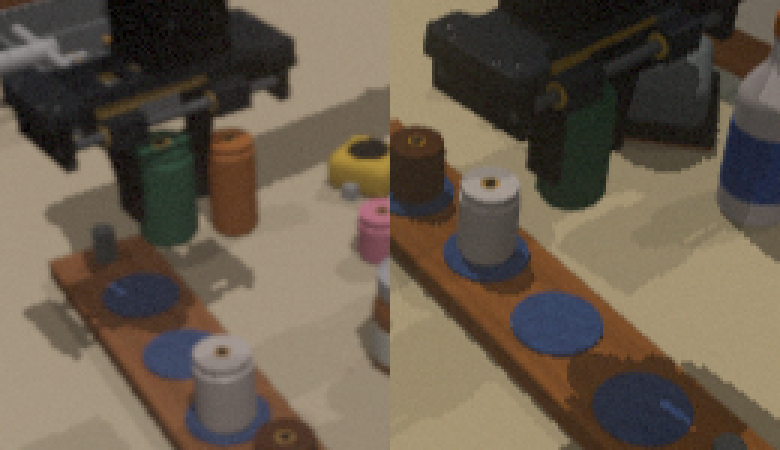

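The green foot is held upright with its top at scene pixel (194,129). White is centred on c, and mark b is clear at side pixel (325.7,207.7).

Call:
apply_moves --dp '[[0, 0, 0.035], [0, 0, 0.035], [0, 0, 0.023], [0, 0, 0.01], [0, 0, 0.004], [0, 0, 0.003], [0, 0, 0.001], [0, 0, 0.001], [0, 0, 0]]' --twist '[[0, 0, 0], [0, 0, 0], [0, 0, 0], [0, 0, 0], [0, 0, 0], [0, 0, 0], [0, 0, 0], [0, 0, 0], [0, 0, 0]]' --fingers '[0.7, 0.7, 0.7, 0.7, 0.7, 0.7, 0.7, 0.7, 0.7]'

```text
time: 16.75
position: [0.62, -0.0977, 0.0491]
tool_rot: [2.22, 2.22, 0.002]
ft_force: [-0.5, 0.2, 3.5]
grip_width: 0.496
grip_force: 15.0
```

Run:
```python
from h import *
print(onz("scene",(194.3,128.7),.207),onz("side",(325.7,207.7),.023),onz("scene",(140+180/3,80+354/3),.023))
```

```text
[ 0.6209407  -0.09235408] [ 0.61783321 -0.09863461] [ 0.62244092 -0.09699289]
```

Call:
apply_moves --dp '[[0, 0, 0], [0, 0, 0], [0, 0, 0], [0, 0, 0], [0, 0, 0], [0, 0, -0.02], [0, 0, -0.04], [0, 0, -0.04], [0, 0, -0.04], [0, 0, -0.032]]' --twist '[[0, 0, 0], [0, 0, 0], [0, 0, 0], [0, 0, 0], [0, 0, 0], [0, 0, 0], [0, 0, 0], [0, 0, 0], [0, 0, 0], [0, 0, 0]]' --fingers '[0.45, 0.4, 0.3, 0.2, 0.1, 0.1, 0, 0, 0, 0]'

```text
time: 17.75
position: [0.6195, -0.0977, 0.2223]
tool_rot: [2.22, 2.22, 0.002]
ft_force: [0.5, 0.0, -0.1]
grip_width: 0.996
grip_force: 0.0
```

Call:
apply_moves --dp '[[-0.0317, -0.0302, 0], [-0.0317, -0.0302, 0], [-0.0317, -0.0302, 0], [-0.0317, -0.0302, 0], [-0.0317, -0.0302, 0], [0, 0, 0], [0, 0, 0]]' --twist '[[0, 0, 0], [0, 0, 0], [0, 0, 0], [0, 0, 0], [0, 0, 0], [0, 0, 0], [0, 0, 0]]' --fingers '[0, 0, 0, 0, 0, 0, 0]'

```text
time: 18.45
position: [0.4674, -0.257, 0.2199]
tool_rot: [2.224, 2.218, 0.001]
ft_force: [0.6, 0.9, 0.1]
grip_width: 1.0
grip_force: 0.0
```

Run:
```python
from h import *
s=ctrl.get_state(); print(s["position"])
a=get_image("wrist");b=get_image("scene")
for c in blobs(a,(100,60,25),(135,255,220)):
    e=cv2.fitEllipse(c); print(np.round(e[0]),np.round(e[1]),onz("wrist",e[0],.023,s))
up=lambda i,x,y:cv2.resize(i[y:y+128,x:x+96],None,fx=3,fy=3,interpolation=cv2.INTER_NEAREST)
cv2.imwrite("pics/m8.png",np.hstack([a,up(b,160,140),])[:,:,::-1])
```

```text
[ 0.46740707 -0.25703166  0.21987672]
[360. 121.] [46. 52.] [ 0.60470002 -0.18862551]
[382.  40.] [48. 59.] [ 0.61996332 -0.09708368]
```

View pics/m8.png

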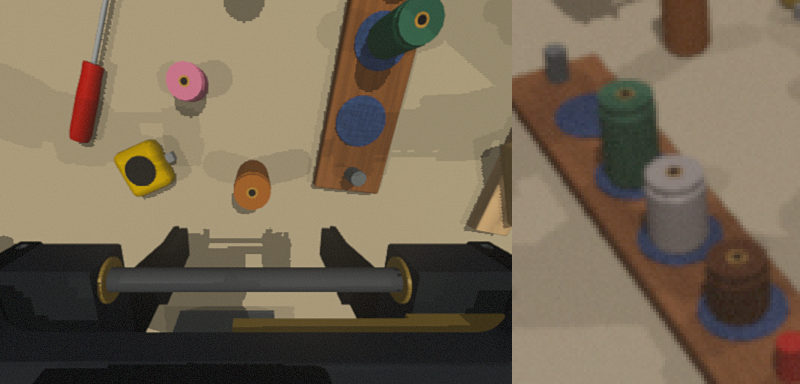

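The honey foot's hole is at wrist pixel (252,192) and mark a is in full view at (360,121). The tape measure at (145,168) is clear, and the three placed feet stand upright.

Run:
```python
from h import *
s=ctrl.get_state(); print(s["position"],onz("wrist",(252,192),.09,s),onz("scene",(160+114/3,140+93/3),.098))
```

```text
[ 0.46886615 -0.25497334  0.21959575] [ 0.46809147 -0.26069095] [ 0.62030629 -0.09690362]
```

Call:
apply_moves --dp '[[-0.0025, 0, 0.04], [0, 0, 0.04], [0, 0, 0.04], [0, 0, 0.03], [0, 0, 0.022], [0, 0, 0.012], [0, 0, 0], [0, 0, 0], [0, 0, 0], [0, 0, 0]]' --twist '[[0, 0, 0], [0, 0, 0], [0, 0, 0], [0, 0, 0], [0, 0, 0], [0, 0, 0], [0, 0, 0], [0, 0, 0], [0, 0, 0], [0, 0, 0]]' --fingers '[0, 0, 0, 0, 0, 0, 0.3, 0.5, 0.7, 0.7]'

```text
time: 19.55
position: [0.469, -0.259, 0.0369]
tool_rot: [2.22, 2.22, 0.001]
ft_force: [0.9, -0.8, -0.7]
grip_width: 0.723
grip_force: 0.0
```

Call:
apply_moves --dp '[[0, 0, 0], [0, 0, 0], [0, 0, 0], [0, 0, 0], [0, 0, 0], [0, 0, 0]]' --twist '[[0, 0, 0], [0, 0, 0], [0, 0, 0], [0, 0, 0], [0, 0, 0], [0, 0, 0]]' --fingers '[0.7, 0.7, 0.7, 0.7, 0.7, 0.7]'

```text
time: 20.15
position: [0.4681, -0.2588, 0.036]
tool_rot: [2.221, 2.221, -0.0]
ft_force: [-1.4, 0.8, 4.7]
grip_width: 0.5
grip_force: 15.0
```

Call:
apply_moves --dp '[[0, 0, -0.024], [0, 0, -0.04], [0, 0, -0.04], [0, 0, -0.03], [0.0176, 0.0343, 0], [0.0176, 0.0343, 0], [0.0176, 0.0342, 0], [0.0177, 0.0342, 0], [0, 0, 0], [0, 0, 0]]' --twist '[[0, 0, 0], [0, 0, 0], [0, 0, 0], [0, 0, 0], [0, 0, 0], [0, 0, 0], [0, 0, 0], [0, 0, 0], [0, 0, 0], [0, 0, 0]]' --fingers '[0.7, 0.7, 0.7, 0.7, 0.7, 0.7, 0.7, 0.7, 0.7, 0.7]'

```text
time: 21.15
position: [0.6052, -0.1871, 0.1682]
tool_rot: [-2.218, -2.223, 0.002]
ft_force: [-0.4, -0.1, -1.4]
grip_width: 0.505
grip_force: 15.0
```

Run:
```python
from h import *
s=ctrl.get_state(); print(s["position"],s["grip_width"],s["grip_force"])
b=get_image("scene");c=get_image("side")
up=lambda i,x,y:cv2.resize(i[y:y+150,x:x+130],None,fx=3,fy=3,interpolation=cv2.INTER_NEAREST)
cv2.imwrite("pics/m9.png",np.hstack([up(b,120,60),up(c,290,110)])[:,:,::-1])
```

```text
[ 0.60518779 -0.18708455  0.16824432] 0.5047270117418552 14.999441779218614
```

View pics/m9.png

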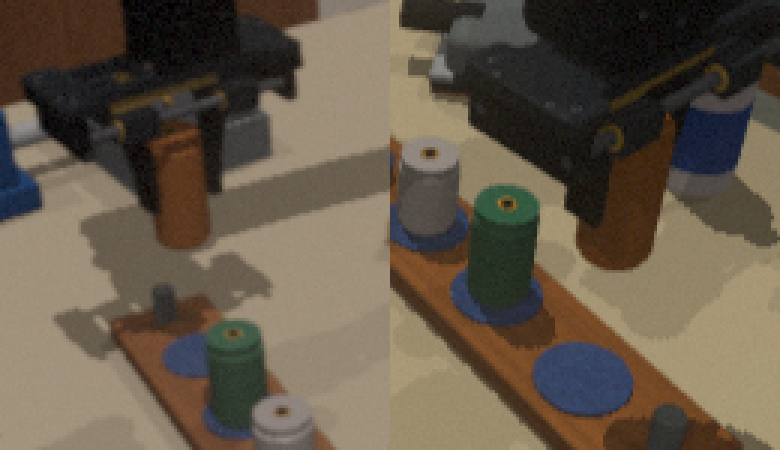

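Honey is held upright over mark a, which is at side-crop (583,378). Green and white stand centred on their marks. Lowering now.

Call:
apply_moves --dp '[[0, 0, 0.035], [0, 0, 0.035], [0, 0, 0.023], [0, 0, 0.01], [0, 0, 0.004], [0, 0, 0.003], [0, 0, 0.001], [0, 0, 0.001], [0, 0, 0]]' --twist '[[0, 0, 0], [0, 0, 0], [0, 0, 0], [0, 0, 0], [0, 0, 0], [0, 0, 0], [0, 0, 0], [0, 0, 0], [0, 0, 0]]' --fingers '[0.7, 0.7, 0.7, 0.7, 0.7, 0.7, 0.7, 0.7, 0.7]'

```text
time: 22.15
position: [0.6059, -0.1885, 0.059]
tool_rot: [2.22, 2.22, 0.002]
ft_force: [-0.2, -1.5, 2.6]
grip_width: 0.502
grip_force: 15.0
```

Contact reads 2.6 N. I'll release, rise, and back away from the rail.

Call:
apply_moves --dp '[[0, 0, 0], [0, 0, 0], [0, 0, 0], [0, 0, 0], [0, 0, 0], [0, 0, -0.02], [0, 0, -0.04], [0, 0, -0.04], [0, 0, -0.04], [0, 0, -0.04]]' --twist '[[0, 0, 0], [0, 0, 0], [0, 0, 0], [0, 0, 0], [0, 0, 0], [0, 0, 0], [0, 0, 0], [0, 0, 0], [0, 0, 0], [0, 0, 0]]' --fingers '[0.45, 0.4, 0.3, 0.2, 0.1, 0.1, 0, 0, 0, 0]'

```text
time: 23.15
position: [0.6048, -0.1881, 0.2393]
tool_rot: [2.221, 2.221, 0.0]
ft_force: [0.9, 0.4, -0.2]
grip_width: 0.996
grip_force: 0.0
```

Call:
apply_moves --dp '[[0, -0.03, 0], [0, -0.03, 0], [0, -0.03, 0], [0, -0.03, 0], [0, 0, 0], [0, 0, 0]]' --twist '[[0, 0, 0], [0, 0, 0], [0, 0, 0], [0, 0, 0], [0, 0, 0], [0, 0, 0]]' --fingers '[0, 0, 0, 0, 0, 0]'

```text
time: 23.75
position: [0.485, -0.1882, 0.2381]
tool_rot: [2.221, 2.22, 0.002]
ft_force: [-0.1, 0.5, 0.3]
grip_width: 0.998
grip_force: 0.0
```

Run:
```python
from h import *
b=get_image("scene");c=get_image("side")
up=lambda i,x,y:cv2.resize(i[y:y+180,x:x+130],None,fx=3,fy=3,interpolation=cv2.INTER_NEAREST)
cv2.imwrite("pics/m10.png",np.hstack([up(b,150,110),up(c,265,110)])[:,:,::-1])
```

```text
(no output)
```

View pics/m10.png

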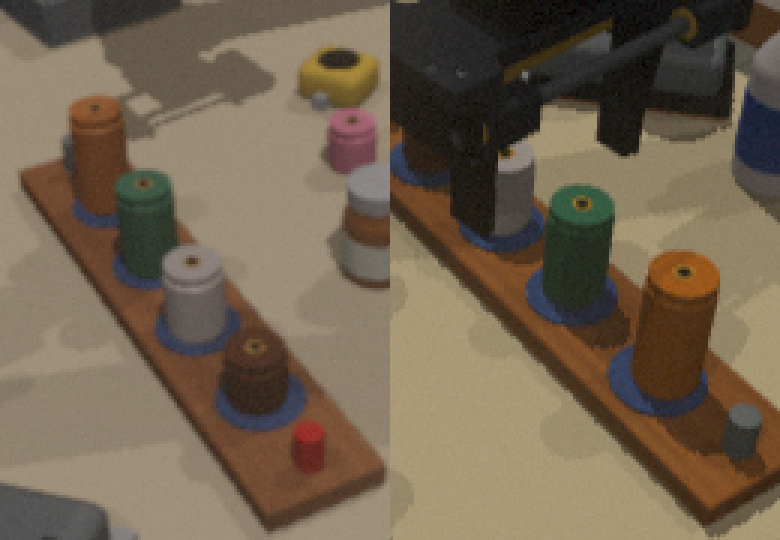

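All four feet stand upright on their marks in rising order from the red peg. I'll check the last one numerically.

Run:
```python
from h import *
print(onz("scene",(181.7,145.7),.113),onz("side",(363,200.3),.113),"mark a .605,-.188")
print(onz("scene",(150+144/3,110+183/3),.098),onz("side",(329,177.7),.098),"b .619,-.0975")
```

```text
[ 0.60593012 -0.19339895] [ 0.60850366 -0.19035888] mark a .605,-.188
[ 0.62030629 -0.09690362] [ 0.62203539 -0.09472532] b .619,-.0975
```

Honey sits about 3.5 mm toward the grey peg. There's plenty of time, so I'll regrip it and nudge it to centre.

Call:
apply_moves --dp '[[0, 0.03, 0], [0, 0.03, 0], [0, 0.03, 0], [0, 0.03, 0], [0, 0, 0], [0, 0, 0.04], [0, 0, 0.04], [0, 0, 0.04], [0, 0, 0.035], [0, 0, 0.025]]' --twist '[[0, 0, 0], [0, 0, 0], [0, 0, 0], [0, 0, 0], [0, 0, 0], [0, 0, 0], [0, 0, 0], [0, 0, 0], [0, 0, 0], [0, 0, 0]]' --fingers '[0, 0, 0, 0, 0, 0, 0, 0, 0, 0]'

```text
time: 24.85
position: [0.6035, -0.1875, 0.0544]
tool_rot: [-2.219, -2.22, 0.003]
ft_force: [-0.1, -0.4, 0.4]
grip_width: 0.999
grip_force: 0.0
```

Call:
apply_moves --dp '[[0, 0, 0], [0, 0, 0], [0, 0, 0], [0, 0, 0], [0, 0, 0], [0, 0, 0], [0, 0, 0], [0, 0, 0], [0, 0, 0], [0, 0, 0]]' --twist '[[0, 0, 0], [0, 0, 0], [0, 0, 0], [0, 0, 0], [0, 0, 0], [0, 0, 0], [0, 0, 0], [0, 0, 0], [0, 0, 0], [0, 0, 0]]' --fingers '[0.3, 0.4, 0.5, 0.7, 0.7, 0.7, 0.7, 0.7, 0.7, 0.7]'

```text
time: 25.85
position: [0.6055, -0.1882, 0.0583]
tool_rot: [2.221, 2.221, 0.001]
ft_force: [-1.1, 2.0, 4.9]
grip_width: 0.502
grip_force: 15.0
```

Call:
apply_moves --dp '[[0, 0, -0.004], [0, 0, -0.004], [0, 0, 0], [0.0035, 0, 0], [0, 0, 0], [0, 0, 0.004], [0, 0, 0.003], [0, 0, 0.001], [0, 0, 0]]' --twist '[[0, 0, 0], [0, 0, 0], [0, 0, 0], [0, 0, 0], [0, 0, 0], [0, 0, 0], [0, 0, 0], [0, 0, 0], [0, 0, 0]]' --fingers '[0.7, 0.7, 0.7, 0.7, 0.7, 0.7, 0.7, 0.7, 0.7]'

```text
time: 26.75
position: [0.605, -0.1846, 0.0582]
tool_rot: [-2.221, -2.221, -0.0]
ft_force: [-2.1, 0.4, 5.3]
grip_width: 0.498
grip_force: 15.0
```

Call:
apply_moves --dp '[[0, 0, 0], [0, 0, 0], [0, 0, 0], [0, 0, 0], [0, 0, 0], [0, 0, -0.02], [0, 0, -0.04], [0, 0, -0.04], [0, 0, -0.04], [0, 0, -0.04]]' --twist '[[0, 0, 0], [0, 0, 0], [0, 0, 0], [0, 0, 0], [0, 0, 0], [0, 0, 0], [0, 0, 0], [0, 0, 0], [0, 0, 0], [0, 0, 0]]' --fingers '[0.45, 0.4, 0.3, 0.2, 0.1, 0.1, 0, 0, 0, 0]'

```text
time: 27.75
position: [0.6048, -0.1846, 0.2393]
tool_rot: [2.221, 2.221, 0.0]
ft_force: [1.0, -0.1, 0.5]
grip_width: 0.998
grip_force: 0.0
```

Call:
apply_moves --dp '[[-0.02, -0.03, 0], [-0.02, -0.03, 0], [-0.02, -0.03, 0], [-0.02, -0.03, 0], [0, 0, 0], [0, 0, 0], [0, 0, 0]]' --twist '[[0, 0, 0], [0, 0, 0], [0, 0, 0], [0, 0, 0], [0, 0, 0], [0, 0, 0], [0, 0, 0]]' --fingers '[0, 0, 0, 0, 0, 0, 0]'

```text
time: 28.45
position: [0.486, -0.2636, 0.2376]
tool_rot: [2.22, 2.223, 0.001]
ft_force: [0.1, -0.4, -0.8]
grip_width: 1.001
grip_force: 0.0
```

Run:
```python
from h import *
b=get_image("scene");c=get_image("side")
up=lambda i,x,y:cv2.resize(i[y:y+180,x:x+130],None,fx=3,fy=3,interpolation=cv2.INTER_NEAREST)
cv2.imwrite("pics/m11.png",np.hstack([up(b,160,110),up(c,265,110)])[:,:,::-1])
```

```text
(no output)
```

View pics/m11.png

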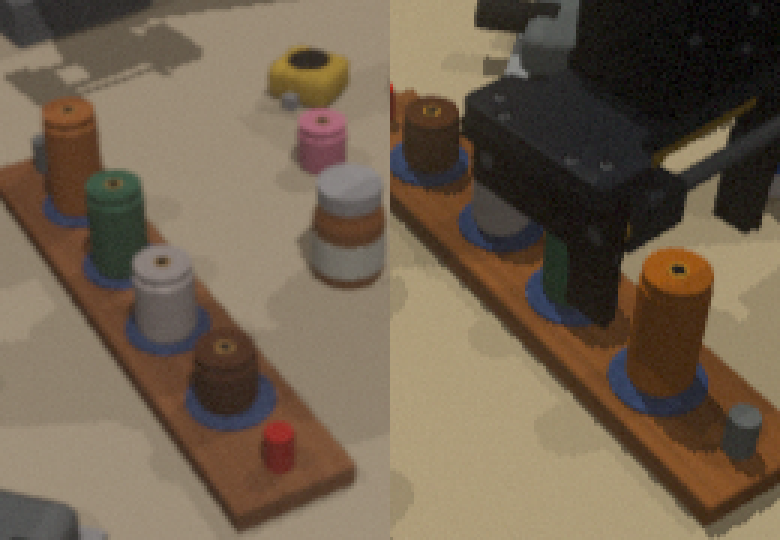

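All four feet stand upright and centred on their marks, rising from the red peg to the grey. Honey is now centred on a, and the jar and the pink look-alike are undisturbed. The gripper is clear and touching nothing, so I'm handing in.

```bash
python3 -c "
from bench import ctrl
print(ctrl.close_job())"
```

```text
the job is handed in; nothing more can be done
None
```

The job is handed in at about 28.5 s of the 112 s allowed: all four feet stand upright on their marks, 45 mm by the red peg rising to 90 mm by the grey one, none toppled, and the jar was not moved.

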